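# Set the wind vane to the green mark and put the brake over

### The job

With the fingers shut and used as one finger, gently push the arm of the wind vane round until its red nose stands over the green disc, and leave it there. Then push the orange brake lever round to its stop, so that it points away from the vane. Grip and lift nothing, and leave the other things on the bench where they are.

Things in the scene. Friction and masses are not known exactly. Their poses are not given: they have to be found in the camera images.
- rig: wind-vane test rig bolted to the bench: a dark round base plate 290 mm across and 20 mm high with tick marks, and a dark tongue 64 mm wide and 18 mm high that runs out from it along the rig's +y to 245 mm from the plate's centre and carries the brake lever. Origin: centre of the round plate, on the bench; z up, y along the tongue.
- vane_axis (a point): point on the vane's upright turning axis (centre of the round plate), 60 mm above the bench, the height of the middle of the vane's arm.
- vane: white wind vane, turning about the upright axis at the plate's centre (2.8 rad either way from the rig's -x); it stays where left, friction under 1 N at the nose. Origin on the axis at bench level, x towards the nose. Along +x a straight bar 10 mm wide, 50 to 70 mm above the bench, to 118 mm from the axis. Hub 34 mm across, 76 mm high. Along -x a thin tail fin, 72 to 138 mm out, 48 to 108 mm high.
- vane_nose (a point): centre of the red nose, 112 mm from the axis, at mid depth of the bar (60 mm above the bench). The last 14 mm of the bar are red, with a thin red pin under them, down to 34 mm above the bench.
- green_top (a point): centre of the top of the green disc, 28 mm across and 10 mm high, fixed on the plate, its top 30 mm above the bench, 110 to 115 mm from the vane's axis. It lies about a quarter turn to one side of the vane's nose (45 to 135 degrees away); an identical yellow disc, not wanted, lies on the other side.
- brake (a joint): angle of the orange brake lever (rad): it grows as the lever turns clockwise seen from above; about 0 to 0.3 at the start (pointing along the rig's -x), 1.57 at its stop (pointing straight out along the rig's +y, away from the vane). It stays where it is left; friction about 1 N at its end.
- brake_axis (a point): point on the lever's upright turning axis, 40 mm above the bench, on the tongue, 180 mm from the vane's axis.
- brake_tip (a point): outer end of the lever, 85 mm from its axis, 41 mm above the bench. The lever's bar is 12 mm wide and 31 to 51 mm above the bench; a round knob 18 mm across stands on its end, up to 63 mm. A thin steel stop pin stands beside it on the tongue.
- clip_post: upright steel post fixed to the bench with a spring clip that pinches a chrome gauge bezel 76 mm across, 210 mm high in all; to be left alone. It stands on the far side of the plate away from the lever, about 220 mm from the vane's axis. Origin: centre of its 56 mm foot.
- fitting: loose copper capillary fitting, 34 mm across and 48 mm high, standing near the tip of the brake lever; origin at the centre of its foot. Leave alone.
- cover: loose round blue enamel instrument cover, 96 mm across and 64 mm high, beside the plate; origin at the centre of its underside. Leave alone.
- screwdriver: loose brass screwdriver 150 mm long, lying beside the plate; origin near its middle, x along it. Leave alone.
- jar: loose amber jar, 56 mm across and 65 mm high, at the right; origin at the centre of its foot. Leave alone.
- spare_bezel: loose chrome ring 80 mm across and 12 mm high, lying at the left; origin at the centre of its underside. Leave alone.

How it is judged:
By the outcome, as a careful person would: the job done as asked, in the order asked, and still so for the second after the job is handed in, with the robot touching nothing.
It also fails if it takes over 51 s, if anything falls off the work surface, if the arm or the gripper's body presses on something with over 40 N, if the wrist force passes 120 N, or if a joint passes its speed limit or range.

### The arm

A 6-joint arm with a two-finger parallel gripper is mounted at the origin on the work surface. World frame = base frame: x ahead of the robot, y to its left, z up, the work surface at z = 0. Lengths are in mm, angles in rad, forces in N, time in s.
With the tool pointing down it reaches from about 350 to 975 mm from the base axis. Payload 7.1 kg.
Tool frame: the origin (TCP) lies between the finger pads; the fingertips stand 17 mm ahead of it and the grasp point (between the pads) lies 2 mm behind it (tip_reach is the y of the fingertips in the tool frame, in mm); y points along the fingers, x is the direction in which the jaws open and shut, and the axes are right-handed (so a half turn about y gives the same grasp; the last joint's range is limited). The gripper opens to 88 mm and grips with 3 to 60 N. Pads are 20 mm wide; open, the fingers measure 115 mm over their backs; the gripper's body (75 mm by 178 mm) begins 61 mm behind the grasp point.
Start: joints at [-0.019, 0.423, 1.63, -0, 1.089, -0.019], TCP at [624.984, 0.026, 239.675] pointing down, gripper open.
Joint ranges: [-3, 3], [-0.9, 2.11], [0.09, 2.58], [-1.31, 4.45], [0.11, 2.69], [-2.54, 2.54]. Speed limits (rad/s): [2.39, 2.39, 3.01, 3.14, 3.14, 3.14].

### API

Orientations are given as a rotation vector (axis times angle).
In Python, from workcell import get_obs, get_image, camera_model, close_job, silhouettes, tip_of, tip_reach gives the robot as it stands. The module is installed in compiled form; this text tells all that it offers.
- The arm moves only by the tool arm_command, never from a script. Its argument "targets" is a list of rows, each a list of 4 numbers: the shift along the tool's x, y, z in mm, then the turn about the tool's y in rad. A call has 1 to 20 rows; each row shifts and turns the commanded pose from where the row before left it, along the tool's axes as they then stand; what a row does not reach is not made up. A row lasts 1/12 s, in which the tool goes at most 41.7 mm and 7.16 degrees, less where a joint would pass 70% of its speed; a pose out of reach is approached as far as the arm can. A call is refused whole if a number of a shift passes 41.7 or a number of a turn 0.125, either way. A call with a gripper value outside its range is refused whole. "gripper" is the opening in per cent of the stroke, from 0 (shut) to 100 (fully open), set as the call begins (left out, the last holds). The fingers move at their own pace and stop on an object; the grip force is fixed at half the most. Time passes only in rows, so rows that do not move let the fingers close. It gives the time, the measured TCP pose, the force and the opening at its end, in the units of the state.
- get_obs(): the state, without advancing time (a new reading comes with each control period).
- get_image(name): name is "scene" or "side" or "wrist"; returns the picture (420x560x3 uint8, blue, green, red); there is no depth.
- camera_model(name): a dict with "mtx" (3x3 intrinsics, pixels), "position" and "orientation" of the camera in the world. Camera axes: x right, y up, looking along -z (the intrinsics and any distortion apply to the point x, -y, -z); pixel columns grow to the right and rows downward; lengths in mm; the calibration is good to about 2 mm. A picture is of the moment at which its call begins: read the wrist's pose just before it. camera_model takes no time and is no camera call; for the wrist camera it gives the pose at the moment of the call.
- close_job(): hands the job in, once; it reports no verdict.
Trained networks look in the newest picture that a camera, given by its name, has taken for a name from the list of things; names that differ only in an ending like _2 or _b are one class to them, and where a whole thing is asked for, a point or a joint stands for the part that bears it (a point fixed in the world has none). Each returns a list of dicts, best first, with "conf" (0 to 1); they miss things now and then, are a little off and sometimes report something else, mostly with a low value. They report only what shows in the picture. A call takes as long as a camera call.
- silhouettes(camera, thing): "pixels" (420x560 bool, what is visible of it) and "at" ([column, row] in pixels, amid what is visible of it).
- tip_of(camera, thing): "at" ([column, row] in pixels: a listed point, or the origin of a listed thing).
The state is a dict: "t": time; "qpos": joint angles; "qvel": joint speeds; "joint_torque": joint torques, N m; "ee_pos": TCP position; "orientation": TCP orientation; "ft_force": force on the tool from outside, world axes, zero at the start; "moment": the same for the moment, N m; "width": finger opening in mm.
Only numpy, scipy, OpenCV 4.12 (cv2) and the standard library are available. Lean on these libraries where they do the work, as an engineer would, in place of code of your own. Each camera call takes 0.05 s, during which the arm holds its last target. There are 200 camera calls.

## Working session

There is one attempt and no reset: what is moved stays moved. The work goes in short steps, Python scripts to look and compute and a tool call to move; the robot and the scene stay as the last step left them, time stands still between calls to the robot, and variables do not carry over. Pictures are saved under pics/ and viewed, about 8 in all and at most 12, crops included, and the job is handed in when it is done.

Besides the shell and the picture viewer there is one more tool, called after "Call:" by a JSON object that holds its "op" and its "data". arm_command: Moves the arm, as the interface text tells. Its arguments: {"type":"object","properties":{"targets":{"type":"array","items":{"type":"array","items":{"type":"number"}}},"gripper":{"type":"number"}},"required":["targets"]}

```bash
mkdir -p pics
cat > h.py <<'E'
import numpy as np,cv2
from scipy.spatial.transform import Rotation as R
from workcell import *
def rot(o):
    o=np.array(o,float)
    return o if o.shape==(3,3) else (R.from_rotvec(o).as_matrix() if o.size==3 else R.from_quat(o).as_matrix())
def ray(cam,px):
    m=camera_model(cam);K=np.array(m["mtx"]);d=m.get("distortion")
    u=np.linalg.inv(K)@[px[0],px[1],1]
    return np.array(m["position"]),rot(m["orientation"])@[u[0],-u[1],-u[2]]
def at_z(cam,px,z):
    p,d=ray(cam,px);return p+d*(z-p[2])/d[2]
def proj(cam,P):
    m=camera_model(cam);q=rot(m["orientation"]).T@(np.array(P,float)-m["position"])
    v=np.array(m["mtx"])@[q[0],-q[1],-q[2]];return v[:2]/v[2]
E
python3 - <<'E'
from h import *
o=get_obs();print(o["t"],o["ee_pos"],o["orientation"],o["width"],tip_reach)
for c in["scene","side"]:
    cv2.imwrite(f"pics/{c}0.png",get_image(c));print(c,camera_model(c))
    for n,z in[("vane_axis",60),("vane_nose",60),("green_top",30),("brake_axis",40),("brake_tip",41),("clip_post",0),("fitting",0),("cover",0),("screwdriver",5),("jar",0),("rig",0)]:
        r=tip_of(c,n)
        print(n,[(np.round(q["at"]),round(q["conf"],2),np.round(at_z(c,q["at"],z))) for q in r[:2]])
print(get_obs()["t"])
E
```

```text
0.0 [6.24464413e+02 2.18548937e-02 2.38880899e+02] [-1.57077189e+00  1.23566074e-03  1.21616843e-03] 87.64371432402109 17.0
scene {'mtx': array([[455.95965014,   0.        , 280.35004223],
       [  0.        , 455.95965014, 205.3577686 ],
       [  0.        ,   0.        ,   1.        ]]), 'position': array([1151.26289048,  831.16816675,  731.75978343]), 'orientation': array([0.36566275, 1.25815722, 2.2469375 ])}
vane_axis [(array([275., 204.]), 0.75, array([556., -78.,  60.]))]
vane_nose [(array([306., 192.]), 0.68, array([449., -78.,  60.]))]
green_top [(array([254., 198.]), 0.48, array([ 560., -185.,   30.]))]
brake_axis [(array([314., 239.]), 0.82, array([554.,  95.,  40.]))]
brake_tip [(array([273., 205.]), 0.71, array([ 546., -104.,   41.])), (array([344., 233.]), 0.7, array([477., 123.,  41.]))]
clip_post [(array([204., 210.]), 0.58, array([ 692., -260.,    0.]))]
fitting [(array([335., 217.]), 0.71, array([403.,   4.,   0.]))]
cover [(array([240., 194.]), 0.88, array([ 558., -274.,    0.]))]
screwdriver [(array([285., 187.]), 0.48, array([ 421., -221.,    5.])), (array([418
[... 676 characters left out ...]
xis [(array([248., 191.]), 0.56, array([558.,  95.,  40.])), (array([288., 297.]), 0.41, array([ 391., -264.,   40.]))]
brake_tip [(array([219., 197.]), 0.89, array([479., 118.,  41.]))]
clip_post [(array([386., 251.]), 0.88, array([ 691., -270.,    0.]))]
fitting [(array([220., 244.]), 0.52, array([403.,   1.,   0.])), (array([170., 176.]), 0.36, array([461., 358.,   0.]))]
cover [(array([352., 283.]), 0.64, array([ 548., -292.,    0.]))]
screwdriver [(array([290., 298.]), 0.64, array([ 413., -244.,    5.]))]
jar [(array([382., 345.]), 0.87, array([ 473., -439.,    0.]))]
rig [(array([290., 235.]), 0.67, array([555., -82.,   0.])), (array([253., 230.]), 0.17, array([496.,  -8.,   0.]))]
1.2
```

View pics/scene0.png

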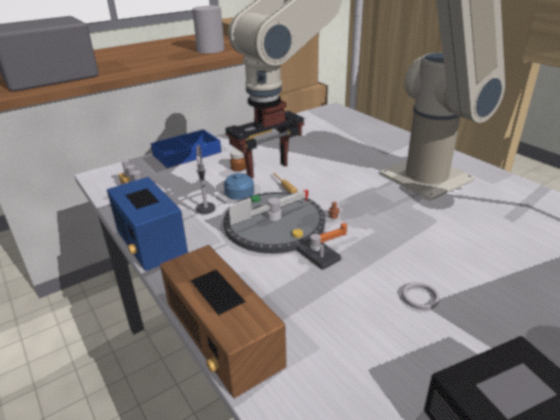

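View pics/side0.png

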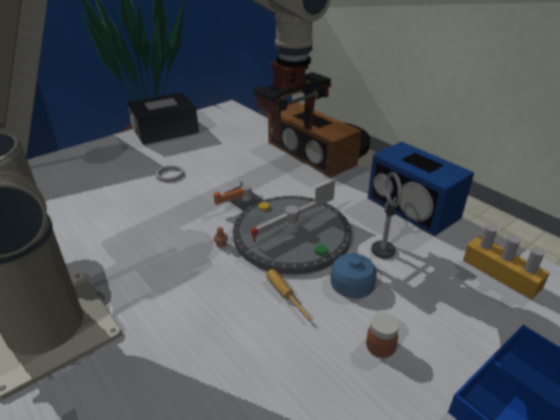

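The scene picture shows the vane's red nose at (306,192), green disc at (254,198), yellow disc at (297,234) and lever tip at (344,230). In the side picture the nose is at (255,233), green at (320,249) and the lever tip at (219,197). These agree with the networks' main hits. I'll take a wrist look next.

Run:
```python
from h import *
print("green side",at_z("side",(320,249),30))
c="wrist";cv2.imwrite("pics/w0.png",get_image(c));print(camera_model(c)["position"])
for n,z in[("vane_axis",60),("vane_nose",60),("green_top",30),("brake_axis",40),("brake_tip",41),("fitting",0),("cover",0),("screwdriver",5)]:
    r=tip_of(c,n)
    print(n,[(np.round(q["at"]),round(q["conf"],2),np.round(at_z(c,q["at"],z))) for q in r[:2]])
```

```text
green side [ 548.6215664  -190.85466801   30.        ]
[624.34982036  79.95122777 386.28433645]
vane_axis [(array([214., 271.]), 0.75, array([557., -80.,  60.])), (array([204.,  81.]), 0.29, array([557., 100.,  60.]))]
vane_nose [(array([104., 266.]), 0.76, array([446., -75.,  60.])), (array([203.,  84.]), 0.47, array([557.,  98.,  60.]))]
green_top [(array([218., 344.]), 0.71, array([ 549., -189.,   30.]))]
brake_axis [(array([204.,  81.]), 0.82, array([553., 101.,  40.])), (array([226., 392.]), 0.57, array([ 558., -251.,   40.]))]
brake_tip [(array([109.,  65.]), 0.58, array([469., 115.,  41.]))]
fitting [(array([ 79., 182.]), 0.71, array([401.,  -1.,   0.]))]
cover [(array([226., 393.]), 0.88, array([ 549., -291.,    0.]))]
screwdriver []
```

View pics/w0.png

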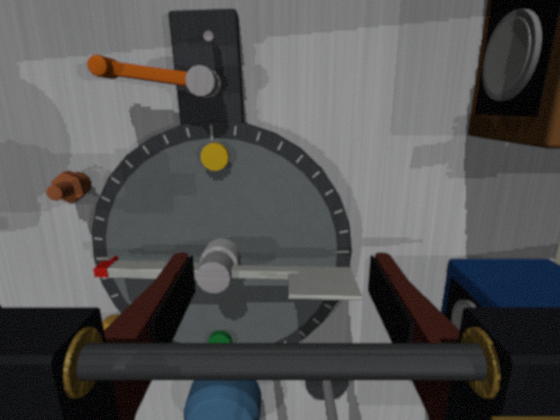

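The wrist picture shows nose (104,266), hub (214,271), green disc (218,344), lever from (200,80) to (100,65), and stop pin (208,36). The measured sizes check out: nose radius is 111 mm, green disc radius 110 mm, and the distance between axes is about 178 mm. The vane has to turn about 87° counter-clockwise. I'll shut the fingers and come down on the +y side of the bar.

Call:
{"op": "arm_command", "data": {"targets": [[-14.5, 9, -4, 0], [-14.5, 9, -4, 0], [-14.5, 9, -4, 0], [-14.5, 9, -4, 0], [-14.5, 9, -4, 0], [-14.5, 9, -4, 0], [-14.5, 9, -4, 0], [-14.5, 9, -4, 0], [-14.5, 9, -4, 0], [-14.5, 9, -4, 0], [0, 8.6, 0, 0], [0, 8.6, 0, 0], [0, 8.6, 0, 0], [0, 8.6, 0, 0], [0, 8.6, 0, 0], [0, 8.6, 0, 0], [0, 8.6, 0, 0], [0, 8.6, 0, 0], [0, 8.6, 0, 0], [0, 8.6, 0, 0]], "gripper": 0}}

```text
t: 3.32
ee_pos: [480.0, -40.0, 62.8]
orientation: [-1.571, 0.0, 0.0]
ft_force: [0.2, 0.1, -0.5]
width: 0.7
```

Run:
```python
from h import *
A=np.array([557,-79.])
p0=np.array([480,-40.])
for t in range(180,267,8):
    a=np.radians(t);u=np.array([np.cos(a),np.sin(a)]);n=np.array([-u[1],u[0]])
    c=A+78*u-(5+13.5*abs(n[0])+10*abs(n[1]))*n
    print(t,np.round(c,1),np.round(c-p0,1));p0=c
```

```text
180 [479. -64.] [ -1. -24.]
188 [477.4 -73.2] [-1.6 -9.2]
196 [477.  -82.9] [-0.5 -9.6]
204 [477.8 -92.8] [ 0.8 -9.9]
212 [ 479.9 -102.8] [  2.2 -10. ]
220 [ 483.5 -112.8] [  3.6 -10. ]
228 [ 488.7 -122.4] [ 5.1 -9.6]
236 [ 495.3 -131.5] [ 6.7 -9.1]
244 [ 503.5 -139.7] [ 8.1 -8.2]
252 [ 513.  -146.7] [ 9.5 -7. ]
260 [ 523.7 -152.3] [10.7 -5.6]
```

Call:
{"op": "arm_command", "data": {"targets": [[0, 0, -5, 0], [0, 0, -5, 0], [0, 0, -5, 0], [0, 0, -5, 0], [-1, 0, -4, 0], [-0.8, 0, -4.6, 0], [-0.8, 0, -4.6, 0], [-0.3, 0, -4.8, 0], [-0.2, 0, -4.8, 0], [0.4, 0, -4.9, 0], [0.4, 0, -5, 0], [1.1, 0, -5, 0], [1.1, 0, -5, 0], [1.8, 0, -5, 0], [1.8, 0, -5, 0], [2.5, 0, -4.8, 0], [2.6, 0, -4.8, 0], [3.3, 0, -4.6, 0], [3.4, 0, -4.5, 0], [0, 0, 0, 0]]}}

```text
t: 4.98
ee_pos: [496.3, -132.3, 63.8]
orientation: [-1.571, -0.001, -0.001]
ft_force: [-0.4, 0.6, 1.0]
width: 0.7
```

Call:
{"op": "arm_command", "data": {"targets": [[2.7, 0, -2.7, 0], [2.7, 0, -2.7, 0], [2.7, 0, -2.8, 0], [3.2, 0, -2.3, 0], [3.2, 0, -2.3, 0], [3.1, 0, -2.4, 0], [3, 0, -1.5, 0], [2.5, 0, -1.2, 0], [0, 0, 0, 0], [0, 0, 0, 0]]}}

```text
t: 5.82
ee_pos: [518.7, -149.4, 63.7]
orientation: [-1.571, -0.0, -0.0]
ft_force: [-0.3, 1.3, 0.9]
width: 0.4
```

```bash
cat > look.py <<'E'
from h import *
import sys
print(get_obs()["t"],get_obs()["ee_pos"])
for c in["scene","side","wrist"]:
    cv2.imwrite(f"pics/{c}{sys.argv[1]}.png",get_image(c))
    for n,z in[("vane_nose",60),("green_top",30),("vane_axis",60)]:
        print(c,n,[(np.round(q["at"]),round(q["conf"],2),np.round(at_z(c,q["at"],z))) for q in tip_of(c,n)[:2]])
s=[cv2.imread(f"pics/{c}{sys.argv[1]}.png") for c in["scene","side"]]
s=[cv2.resize(s[0][160:270,200:350],(600,440)),cv2.resize(s[1][170:310,190:390],(600,420))]
cv2.imwrite(f"pics/c{sys.argv[1]}.png",cv2.resize(np.vstack(s),(418,600)))
E
python3 look.py 1
```

```text
5.8167 [ 518.68633349 -149.42223997   63.70688256]
scene vane_nose [(array([260., 188.]), 0.72, array([ 541., -179.,   60.]))]
scene green_top [(array([258., 196.]), 0.6, array([ 545., -190.,   30.]))]
scene vane_axis [(array([276., 202.]), 0.9, array([549., -84.,  60.]))]
side vane_nose [(array([311., 240.]), 0.52, array([ 529., -181.,   60.]))]
side green_top [(array([323., 250.]), 0.54, array([ 552., -196.,   30.]))]
side vane_axis [(array([289., 214.]), 0.8, array([555., -77.,  60.]))]
wrist vane_nose []
wrist green_top [(array([382., 131.]), 0.56, array([568., -81.,  30.]))]
wrist vane_axis [(array([384., 128.]), 0.76, array([560., -78.,  60.]))]
```

The vane is near 257° and the target is about 266°. I'll push most of the rest, then look.

Call:
{"op": "arm_command", "data": {"targets": [[2.5, 0, -1, 0], [2.5, 0, -1, 0], [2, 0, -0.7, 0], [1.5, 0, -0.5, 0], [0, 0, 0, 0], [0, 0, 0, 0]]}}

```text
t: 6.92
ee_pos: [527.2, -152.6, 63.7]
orientation: [-1.571, -0.0, -0.0]
ft_force: [-0.0, 0.4, 0.4]
width: 0.5
```

```bash
python3 look.py 2
```

```text
6.9167 [ 527.15510904 -152.59786406   63.68316657]
scene vane_nose [(array([258., 187.]), 0.97, array([ 540., -189.,   60.]))]
scene green_top [(array([253., 197.]), 0.48, array([ 558., -193.,   30.])), (array([270., 224.]), 0.41, array([597., -42.,  30.]))]
scene vane_axis [(array([275., 204.]), 0.84, array([557., -79.,  60.]))]
side vane_nose [(array([316., 239.]), 0.89, array([ 540., -184.,   60.]))]
side green_top [(array([323., 252.]), 0.63, array([ 547., -201.,   30.]))]
side vane_axis [(array([217., 199.]), 0.41, array([458.,  89.,  60.]))]
wrist vane_nose []
wrist green_top []
wrist vane_axis [(array([362., 122.]), 0.79, array([560., -79.,  60.]))]
```

View pics/c2.png

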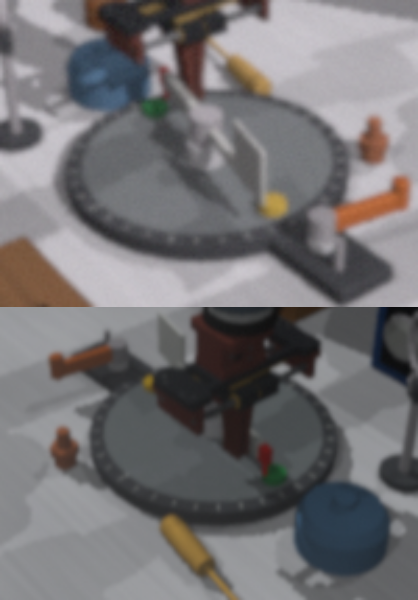

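The nose is now about 10 mm short of the green disc's centre. I'll pin the disc and nose down by colour.

```bash
cat > col.py <<'E'
from h import *
import sys
for f in sys.argv[1:]:
    c=f.rstrip("0123456789");hsv=cv2.cvtColor(cv2.imread(f"pics/{f}.png"),cv2.COLOR_BGR2HSV)
    for nm,lo,hi,z,p in[("green",(50,110,40),(85,255,255),26,(550,-190,26)),("red",(172,120,60),(180,255,255),55,(545,-188,55)),("red2",(0,180,60),(3,255,255),55,(545,-188,55))]:
        m=cv2.inRange(hsv,lo,hi);q=proj(c,p);k=np.zeros_like(m);cv2.circle(k,tuple(int(v) for v in q),25,255,-1)
        y,x=np.nonzero(m&k)
        if len(x):print(f,nm,len(x),(x.mean().round(1),y.mean().round(1)),(x.min(),x.max(),y.min(),y.max()),at_z(c,(x.mean(),y.mean()),z).round(1))
E
python3 col.py side0 scene0 wrist0 side1 side2 scene2 wrist2 2>/dev/null; cp pics/w0.png pics/wx0.png
```

```text
side0 green 76 (np.float64(320.7), np.float64(249.4)) (np.int64(316), np.int64(326), np.int64(245), np.int64(253)) [ 552.3 -189.6   26. ]
scene0 green 30 (np.float64(255.3), np.float64(198.0)) (np.int64(252), np.int64(258), np.int64(196), np.int64(200)) [ 554.2 -188.4   26. ]
```

Call:
{"op": "arm_command", "data": {"targets": [[2, 0, -0.5, 0], [2, 0, -0.5, 0], [1.5, 0, -0.3, 0], [1, 0, 0, 0], [0, 0, 0, 0], [0, 0, 0, 0]]}}

```text
t: 8.02
ee_pos: [533.6, -153.8, 63.7]
orientation: [-1.571, -0.0, -0.0]
ft_force: [0.8, -0.1, 0.7]
width: 0.4
```

Call:
{"op": "arm_command", "data": {"targets": [[-2, 0, 0, 0], [-5, 0, 0, 0], [-10, 0, 0, 0], [-10, -5, 5, 0], [-10, -15, 10, 0], [-10, -15, 15, 0], [-10, -15, 20, 0], [-10, -15, 25, 0], [0, -15, 25, 0], [0, -10, 25, 0], [0, 0, 30, 0], [0, 0, 30, 0]]}}

```text
t: 9.02
ee_pos: [465.4, 32.3, 154.8]
orientation: [-1.571, -0.001, -0.002]
ft_force: [0.8, 0.0, -0.1]
width: 0.4
```

```bash
python3 look.py 3; sed -i 's/(172,120,60)/(165,90,40)/;s/(0,180,60)/(0,130,40)/' col.py; python3 col.py side3 scene3 wrist3
python3 -c "
from h import *
print(proj('wrist',(552,-190,30)),proj('wrist',(557,-79,60)),proj('wrist',(552,-190,60)))"
```

```text
9.0167 [465.42404102  32.27742294 154.79145551]
scene vane_nose [(array([258., 192.]), 0.9, array([ 558., -164.,   60.]))]
scene green_top [(array([257., 198.]), 0.6, array([ 554., -180.,   30.]))]
scene vane_axis [(array([273., 204.]), 0.59, array([561., -81.,  60.])), (array([273., 223.]), 0.17, array([614.,  -3.,  60.]))]
side vane_nose [(array([320., 237.]), 0.7, array([ 552., -187.,   60.])), (array([380., 346.]), 0.24, array([ 426., -464.,   60.]))]
side green_top [(array([322., 246.]), 0.52, array([ 559., -186.,   30.])), (array([383., 256.]), 0.46, array([ 641., -296.,   30.]))]
side vane_axis [(array([290., 216.]), 0.64, array([553., -81.,  60.]))]
wrist vane_nose []
wrist green_top []
wrist vane_axis [(array([406., 122.]), 0.23, array([548., 100.,  60.]))]
side3 green 45 (np.float64(321.0), np.float64(250.5)) (np.int64(316), np.int64(325), np.int64(247), np.int64(254)) [ 550.  -192.8   26. ]
side3 red 2 (np.float64(320.0), np.float64(241.0)) (np.int64(319), np.int64(321), np.int64(241), np.int64(241)) [ 546.2 -191.6   55. ]
side3 red2 43 (np.float64(319.1), np.float64(239.5)) (np.int64(317), np.int64(321), np.int64(235), np.int64(246)) [ 548.3 -186.5   55. ]
scene3 green 23 (np.float64(255.3), np.float64(198.3)) (np.int64(252), np.int64(258), np.int64(197), np.int64(200)) [ 555.2 -186.4   26. ]
scene3 red 7 (np.float64(255.0), np.float64(186.9)) (np.int64(254), np.int64(256), np.int64(185), np.int64(189)) [ 544.8 -202.2   55. ]
[369.95721527 427.33652268] [395.02886354 351.93208355] [377.96779605 456.4138932 ]
```

View pics/c3.png

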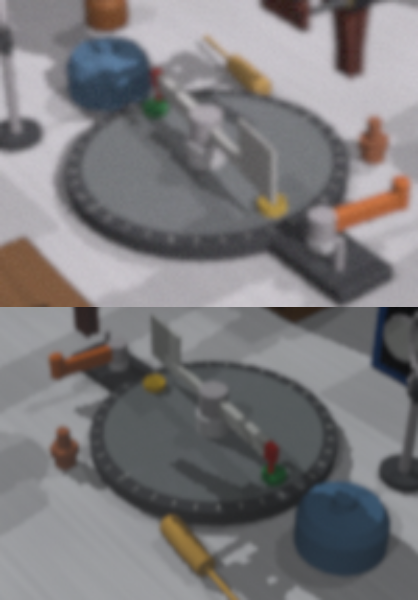

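View pics/wrist3.png

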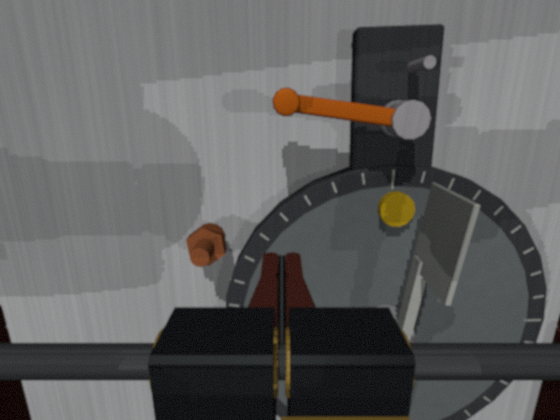

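In the side view the red pin stands on the green disc, which sits at about (320,250). I'll check from above with the wrist camera before going to the brake.

Call:
{"op": "arm_command", "data": {"targets": [[6.5, -8.5, -20.7, 0], [6.5, -8.5, -20.7, 0], [6.5, -8.5, -20.7, 0], [6.5, -8.5, -20.7, 0], [6.5, -8.5, -20.7, 0], [6.5, -8.5, -20.7, 0], [6.5, -8.5, -20.7, 0], [6.5, -8.5, -20.7, 0], [6.5, -8.5, -20.7, 0], [6.5, -8.5, -20.7, 0], [0, 0, 0, 0], [0, 0, 0, 0], [0, 0, 0, 0]]}}

```text
t: 10.7
ee_pos: [530.5, -175.4, 238.0]
orientation: [-1.57, 0.002, 0.001]
ft_force: [0.2, -0.0, 0.7]
width: 0.5
```

```bash
python3 - <<'E'
from h import *
c="wrist";im=get_image(c);m=camera_model(c);cv2.imwrite("pics/wrist4.png",im);print(get_obs()["ee_pos"])
for n,z in[("vane_nose",60),("green_top",30),("vane_axis",60)]:
    print(n,[(np.round(q["at"]),round(q["conf"],2),np.round(at_z(c,q["at"],z),1)) for q in tip_of(c,n)[:2]])
E
python3 col.py wrist4
```

```text
[ 530.46912998 -175.00461087  237.90013498]
vane_nose [(array([301., 207.]), 0.96, array([ 548.1, -186.8,   60. ]))]
green_top [(array([303., 201.]), 0.75, array([ 552.1, -189.4,   30. ]))]
vane_axis [(array([312.,  86.]), 0.59, array([556.7, -78.5,  60. ]))]
wrist4 green 205 (np.float64(305.4), np.float64(200.4)) (np.int64(289), np.int64(314), np.int64(189), np.int64(212)) [ 555.3 -189.6   26. ]
wrist4 red 15 (np.float64(299.0), np.float64(217.2)) (np.int64(293), np.int64(303), np.int64(206), np.int64(220)) [ 547.4 -198.9   55. ]
wrist4 red2 156 (np.float64(296.8), np.float64(212.1)) (np.int64(291), np.int64(303), np.int64(205), np.int64(220)) [ 545.2 -193.7   55. ]
```

View pics/wrist4.png

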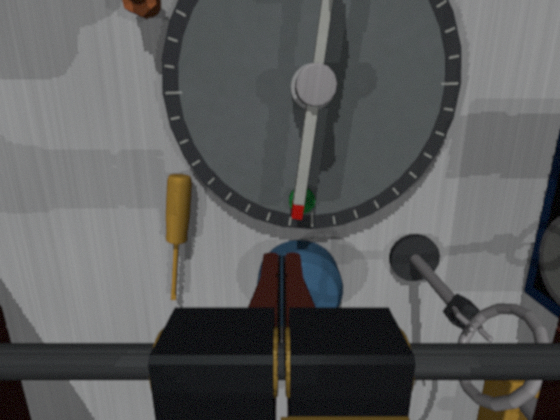

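From above, the disc spans columns 289–314 (centre 301.5) and the red nose is centred at 297. After the height correction that leaves it about 5 mm short, so I'll give it a 3.5 mm nudge at the finger.

Call:
{"op": "arm_command", "data": {"targets": [[-5.1, 5, 4.4, 0], [-5.1, 5, 4.4, 0], [-5.1, 5, 4.4, 0], [-5.1, 5, 4.4, 0], [-5.1, 5, 4.4, 0], [0, 15, 0, 0], [0, 15, 0, 0], [0, 15, 0, 0], [0, 15, 0, 0], [0, 15, 0, 0], [0, 15, 0, 0], [0, 15, 0, 0], [0, 15, 0, 0], [0, 15, 0, 0], [0, 15, 0, 0], [0, 0, 0, 0]]}}

```text
t: 12.23
ee_pos: [503.7, -152.9, 61.2]
orientation: [-1.569, 0.003, 0.004]
ft_force: [-0.3, 0.2, 0.4]
width: 0.2
```

Call:
{"op": "arm_command", "data": {"targets": [[5, 0, 0, 0], [5, 0, 0, 0], [5, 0, 0, 0], [5, 0, 0, 0], [5, 0, 0, 0], [2, 0, 0, 0], [2, 0, 0, 0], [1.5, 0, 0, 0], [1.3, 0, 0, 0], [0, 0, 0, 0], [0, 0, 0, 0]]}}

```text
t: 13.15
ee_pos: [537.7, -153.8, 63.6]
orientation: [-1.571, 0.0, -0.0]
ft_force: [0.0, 0.8, 0.5]
width: 0.3
```

Call:
{"op": "arm_command", "data": {"targets": [[-2, 0, 0, 0], [-5, 0, 0, 0], [-10, 0, 0, 0], [-8, -5, 0, 0], [0, -20, 0, 0], [0, -25, 0, 0], [0, -25, 0, 0], [0, -25, 0, 0], [3, -25, -5, 0], [5, -25, -8, 0], [5, -25, -8, 0], [5, 0, 0, 0], [0, 0, 0, 0], [0, 0, 0, 0]]}}

```text
t: 14.32
ee_pos: [529.5, -174.5, 238.0]
orientation: [-1.57, 0.001, 0.001]
ft_force: [-0.7, -0.8, 0.2]
width: 0.6
```

Run:
```python
from h import *
c="wrist";im=get_image(c);cv2.imwrite("pics/wrist5.png",im);print(get_obs()["ee_pos"])
for n,z in[("vane_nose",60),("green_top",30),("vane_axis",60)]:
    print(n,[(np.round(q["at"]),round(q["conf"],2),np.round(at_z(c,q["at"],z),1)) for q in tip_of(c,n)[:2]])
cv2.imwrite("pics/w5c.png",cv2.resize(im[60:260,200:400],(600,600),interpolation=2))
h=cv2.cvtColor(im,cv2.COLOR_BGR2HSV)
for nm,m,z in[("g",cv2.inRange(h,(50,110,40),(85,255,255)),30),("r",cv2.inRange(h,(0,130,40),(3,255,255))|cv2.inRange(h,(165,90,40),(180,255,255)),70)]:
    y,x=np.nonzero(m[170:240,260:340]);x+=260;y+=170
    a=[np.percentile(x,1),np.percentile(x,99),np.percentile(y,1),np.percentile(y,99)]
    print(nm,a,at_z(c,((a[0]+a[1])/2,(a[2]+a[3])/2),z).round(1))
```

```text
[ 529.17969249 -174.22006707  237.38786054]
vane_nose [(array([306., 209.]), 0.63, array([ 551.5, -187.9,   60. ]))]
green_top [(array([304., 203.]), 0.78, array([ 551.5, -190.5,   30. ]))]
vane_axis []
g [np.float64(290.0), np.float64(315.0), np.float64(189.09), np.float64(211.0)] [ 550.3 -187.3   30. ]
r [np.float64(297.0), np.float64(309.0), np.float64(207.0), np.float64(221.0)] [ 548.7 -190.2   70. ]
```

View pics/w5c.png

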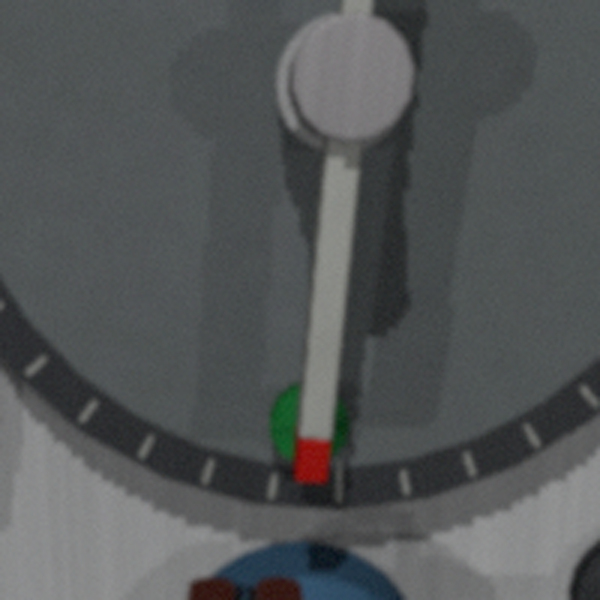

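The nose now sits over the disc: nose (548.7,-190.2) against disc centre about (550.3,-187 to -190). Now the brake lever.

Call:
{"op": "arm_command", "data": {"targets": [[-4, 0, 24.6, 0], [-4, 0, 24.6, 0], [-4, 0, 24.6, 0], [-4, 0, 24.6, 0], [-4, 0, 24.6, 0], [-4, 0, 24.6, 0], [-4, 0, 24.6, 0], [-4, 0, 24.6, 0], [-4, 0, 24.6, 0], [-4, 0, 24.6, 0], [0, 18, 0, 0], [0, 20, 0, 0], [0, 20, 0, 0], [0, 20, 0, 0], [0, 20, 0, 0], [0, 20, 0, 0], [0, 20, 0, 0], [0, 20, 0, 0], [0, 20, 0, 0], [0, 0, 0, 0]]}}

```text
t: 16.18
ee_pos: [487.7, 71.0, 57.2]
orientation: [-1.572, 0.005, 0.006]
ft_force: [-1.1, -0.3, -0.2]
width: 0.4
```

Run:
```python
from h import *
print(get_obs()["ee_pos"])
A=np.array([555,99.]);p0=np.array([490,72.])
for t in list(range(168,95,-8))+[90]:
    a=np.radians(t);u=np.array([np.cos(a),np.sin(a)]);n=np.array([u[1],-u[0]])
    c=A+62*u-(6+13.5*abs(n[0])+10*abs(n[1]))*n
    print(t,np.round(c,1),np.round(c-p0,1));p0=c
```

```text
[487.6805974   70.96059111  57.16504645]
168 [490.5  93.7] [ 0.5 21.7]
160 [489.9 101.4] [-0.6  7.7]
152 [490.3 109.4] [0.4 8. ]
144 [491.9 117.6] [1.6 8.2]
136 [494.7 125.8] [2.8 8.2]
128 [498.9 133.8] [4.1 8. ]
120 [504.3 141.3] [5.5 7.5]
112 [511.1 148.1] [6.8 6.8]
104 [519.1 154. ] [8.  5.8]
96 [528.2 158.5] [9.  4.6]
90 [535.5 161. ] [7.3 2.5]
```

Call:
{"op": "arm_command", "data": {"targets": [[0, 0, 6, 0], [0, 0, 6, 0], [0.5, 0, 5, 0], [0, 0, 5, 0], [-0.3, 0, 4, 0], [-0.3, 0, 4, 0], [0.2, 0, 4, 0], [0.2, 0, 4, 0], [0.8, 0, 4.1, 0], [0.8, 0, 4.1, 0], [1.4, 0, 4.1, 0], [1.4, 0, 4.1, 0], [2, 0, 4, 0], [2.1, 0, 4, 0], [2.7, 0, 3.8, 0], [2.8, 0, 3.7, 0], [3.4, 0, 3.4, 0], [3.4, 0, 3.4, 0], [0, 0, 0, 0]]}}

```text
t: 17.77
ee_pos: [512.7, 148.7, 60.8]
orientation: [-1.57, -0.001, -0.001]
ft_force: [-0.3, -0.1, -0.3]
width: 0.5
```

Call:
{"op": "arm_command", "data": {"targets": [[2.7, 0, 2, 0], [2.7, 0, 1.9, 0], [2.6, 0, 1.9, 0], [3, 0, 1.6, 0], [3, 0, 1.5, 0], [3, 0, 1.5, 0], [2.5, 0, 0.8, 0], [0, 0, 0, 0], [0, 0, 0, 0]]}}

```text
t: 18.52
ee_pos: [531.8, 159.4, 60.7]
orientation: [-1.57, -0.001, -0.001]
ft_force: [-0.0, -1.3, 0.2]
width: 0.5
```

Call:
{"op": "arm_command", "data": {"targets": [[2, 0, 0.5, 0], [1.5, 0, 0.5, 0], [1, 0, 0, 0], [0, 0, 0, 0], [0, 0, 0, 0]]}}

```text
t: 18.93
ee_pos: [536.0, 160.2, 60.7]
orientation: [-1.571, -0.0, -0.0]
ft_force: [-0.5, -0.5, 0.0]
width: 0.4
```

There's no stop force yet, so I'll creep on in small steps.

Call:
{"op": "arm_command", "data": {"targets": [[1, 0, 0, 0], [1, 0, 0, 0], [0, 0, 0, 0]]}}

```text
t: 19.18
ee_pos: [536.3, 160.0, 60.5]
orientation: [-1.571, 0.003, 0.003]
ft_force: [-5.9, 1.5, 3.3]
width: 0.7
```

Run:
```python
from h import *
print(get_obs()["ft_force"])
ims=[]
for c in["scene","side"]:
    im=get_image(c);u,v=proj(c,(550,150,45)).astype(int);ims.append(cv2.resize(im[v-50:v+50,u-60:u+60],(720,600),interpolation=2)[::2,::2])
    for n,z in[("brake_tip",41),("brake_axis",40)]:
        print(c,n,[(np.round(q["at"]),round(q["conf"],2),np.round(at_z(c,q["at"],z),1)) for q in tip_of(c,n)[:2]])
cv2.imwrite("pics/b6.png",np.vstack(ims))
```

```text
[-5.92217172  1.49935189  3.26982571]
scene brake_tip [(array([339., 256.]), 0.75, array([549.4, 187.9,  41. ]))]
scene brake_axis [(array([317., 240.]), 0.79, array([550.6, 104. ,  40. ])), (array([273., 222.]), 0.37, array([594.2, -34. ,  40. ]))]
side brake_tip [(array([228., 176.]), 0.55, array([557.8, 190.6,  41. ])), (array([290., 218.]), 0.33, array([562.8, -69.5,  41. ]))]
side brake_axis [(array([247., 190.]), 0.82, array([558.5, 100.1,  40. ])), (array([290., 235.]), 0.64, array([ 521.4, -118.4,   40. ]))]
```

View pics/b6.png

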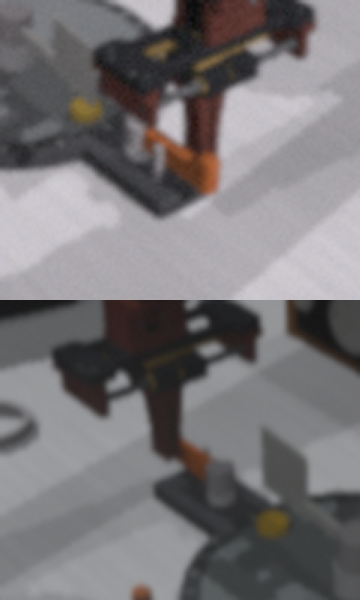

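At the stop, the x force jumped to 6 N and the lever lies along +y against the pin (lever tip at (339,256) in the scene picture). I'll press 1 mm more, then back off, rise and check everything.

Call:
{"op": "arm_command", "data": {"targets": [[1, 0, 0, 0], [0, 0, 0, 0], [0, 0, 0, 0]]}}

```text
t: 19.73
ee_pos: [536.4, 159.9, 60.3]
orientation: [-1.572, 0.004, 0.004]
ft_force: [-7.4, 0.4, 5.7]
width: 0.6
```

Call:
{"op": "arm_command", "data": {"targets": [[-4, 0, 0, 0], [-6, 0, 0, 0], [-10, 0, 0, 0], [-10, 0, 0, 0], [0, -15, 0, 0], [0, -25, 0, 0], [0, -25, 0, 0], [0, -25, 0, 0], [0, -25, 0, 0], [0, -25, 0, 0], [0, -25, 0, 0], [5, -10, -20, 0], [5, 0, -25, 0], [5, 0, -25, 0], [5, 0, -25, 0], [0, 0, 0, 0], [0, 0, 0, 0]]}}

```text
t: 21.15
ee_pos: [528.2, 64.4, 235.5]
orientation: [-1.571, 0.002, -0.002]
ft_force: [0.7, 0.1, -0.1]
width: 0.5
```

```bash
python3 look.py 7
python3 - <<'E'
from h import *
o=get_obs();print(o["t"],o["ft_force"])
for c in["scene","side","wrist"]:
    for n,z in[("brake_tip",41),("brake_axis",40),("fitting",0),("cover",0),("screwdriver",5),("jar",0)]:
        print(c,n,[(np.round(q["at"]),round(q["conf"],2),np.round(at_z(c,q["at"],z))) for q in tip_of(c,n)[:1]])
cv2.imwrite("pics/f7.png",np.hstack([cv2.imread("pics/c7.png")[:560],cv2.resize(cv2.imread("pics/wrist7.png"),(380,560))]))
E
```

```text
21.15 [528.19162049  64.37787998 235.53119258]
scene vane_nose [(array([256., 188.]), 0.57, array([ 550., -188.,   60.]))]
scene green_top [(array([258., 198.]), 0.48, array([ 551., -178.,   30.]))]
scene vane_axis [(array([274., 204.]), 0.95, array([559., -81.,  60.]))]
side vane_nose [(array([323., 237.]), 0.92, array([ 556., -190.,   60.])), (array([385., 250.]), 0.33, array([ 629., -306.,   60.]))]
side green_top [(array([323., 251.]), 0.39, array([ 550., -200.,   30.]))]
side vane_axis [(array([289., 214.]), 0.57, array([557., -73.,  60.]))]
wrist vane_nose []
wrist green_top []
wrist vane_axis []
21.75 [ 0.38473979 -0.13323518 -0.2307704 ]
scene brake_tip [(array([338., 256.]), 0.6, array([551., 186.,  41.]))]
scene brake_axis [(array([316., 241.]), 0.73, array([555., 106.,  40.]))]
scene fitting [(array([336., 217.]), 0.48, array([402.,   5.,   0.]))]
scene cover [(array([242., 192.]), 0.83, array([ 548., -281.,    0.]))]
scene screwdriver [(array([282., 187.]), 0.66, array([ 430., -225.,    5.]))]
scene jar [(array([241., 167.]), 0.73, array([ 461., -436.,    0.]))]
side brake_tip [(array([230., 176.]), 0.56, array([563., 189.,  41.]))]
side brake_axis [(array([250., 190.]), 0.94, array([565.,  98.,  40.]))]
side fitting [(array([222., 243.]), 0.7, array([407.,  -1.,   0.]))]
side cover []
side screwdriver [(array([288., 296.]), 0.72, array([ 415., -237.,    5.]))]
side jar [(array([382., 348.]), 0.8, array([ 466., -444.,    0.]))]
wrist brake_tip [(array([306.,  58.]), 0.79, array([551., 186.,  41.]))]
wrist brake_axis [(array([308., 153.]), 0.95, array([554., 101.,  40.]))]
wrist fitting [(array([172., 238.]), 0.74, array([402.,  -1.,   0.]))]
wrist cover []
wrist screwdriver []
wrist jar []
```

View pics/f7.png

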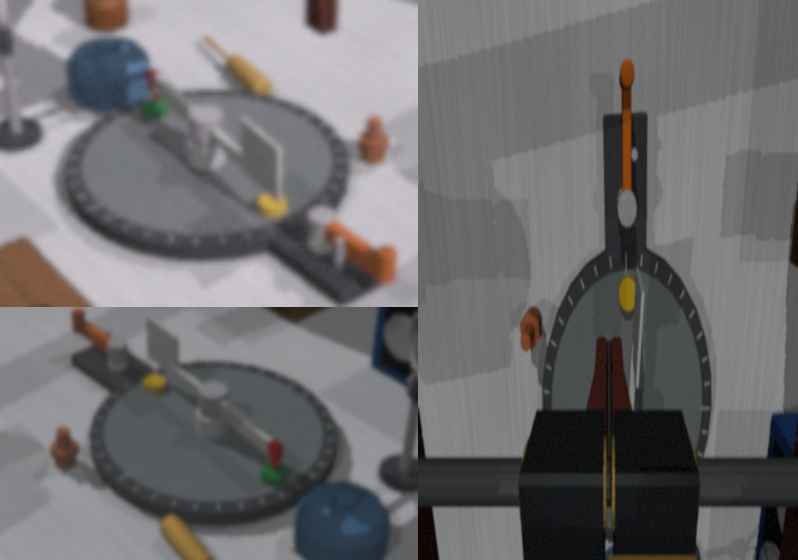

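The picture shows the lever straight out along the tongue, from (627,210) to (627,72), against its pin. The red nose stands over the green disc and everything else is where it was. The robot is touching nothing, so I'm handing in.

```bash
python3 -c "
from workcell import *
print(close_job())"
```

```text
the job is handed in; nothing more can be done
None
```

The job is handed in at about 22 s of the 51 s allowed. With the fingers shut, I pushed the vane about 88° round until its red nose stood over the green disc. I then pushed the brake lever clockwise to its stop and drew the arm clear; nothing was gripped or lifted.

**Vane:** after the first push, a look from above showed the nose about 5 mm short, so I nudged it once more. In the next top view the nose was within about 2–3 mm of the disc's centre. After the brake was done, the scene and side pictures still showed it over the disc.

**Brake:** the force at the stop was 6–7 N. In the last wrist picture the lever points straight out along the tongue, with its tip at (551, 186) and its axis at (554, 101).

**Other things:** the fitting, screwdriver and jar were measured where they started, to within about 1 cm. The cover agreed in the scene camera only. The clip post and spare bezel were not measured again at the end.

**Disagreements:** the networks' positions for the green disc scattered by about 1 cm between cameras, so I relied on its colour outline from above. The networks missed a few things in some views, such as the cover in the last side picture.

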